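# Third hand: press a corner block home in a stool frame for screwing

## Task

Three corners of the footstool frame have their wooden corner blocks screwed in. Fetch the loose block, its mitred sides already glued, set it flat on the board in the empty corner with its nose to the corner, and push it fully home so that both mitred sides bear on the two rails. Then be the upholsterer's third hand: press it straight into the corner with a steady 12 N or so for at least three seconds, and finish the program still pressing, so that it can be screwed. Be gentle, the frame is freshly glued too: do not ram its rails, and leave the other things on the bench where they are.

Things in the scene. Friction and masses are not known exactly. Their poses are not given: they have to be found in the camera images.
- stool_frame: Footstool frame, 300 x 240 mm (x, y), rails 22 thick and 45 high, on a fixed, waxed (slippery) plywood board 344 x 284 x 18 mm (rail tops 63 mm above the bench; 14 mm cleats outside the rails). Inside open, 256 x 196 mm, floor = board. Three corners hold screwed-in blocks like the loose one; the +x, +y corner is empty. Origin: centre under the board, z up, any yaw.
- long_rail: Fixed long rail on the +y side of the frame, 300 x 22 x 45 mm, one of the two that the block bears on. Same origin and axes as stool_frame; its inner face lies at y = +98 mm.
- short_rail: Fixed short rail on the +x side of the frame, 22 x 196 x 45 mm, the other that the block bears on. Same origin and axes as stool_frame; its inner face lies at x = +128 mm.
- open_corner (a point): The empty inside corner, where the inner faces of the two rails meet, at the board's top (18 mm above the bench). The way in is halfway between the frame's +x and +y axes (frame yaw + 45 degrees).
- face_home (a point): Where the middle of the block's long face lies when the block is home: 61 mm back from open_corner along the diagonal, at the board's top. From face_home to open_corner is the pushing direction. A push that leans to one side, or down on the board, may leave the block on one rail only: ease sideways or upwards until the finger feels only the push.
- corner_block: Loose rigid wooden block, 90 g, 38 mm high, flat on the bench. From above: long face 110 mm; nose flat 26 mm wide, parallel to it, 48 mm away; ends square for 6 mm, then 45 degree mitres to the nose. Origin: underside, 24 mm from long face and nose; x to the nose, z up. Grip it across face and nose. Home, the nose is 13 mm off the corner, no room for a finger: set it down 40 mm short and push.
- block_tip (a point): On the block's x axis 37 mm ahead of its origin (13 mm past the nose flat), at the underside, where the mitres would meet. At open_corner when home. The two mitred sides are wet with pale wood glue and slippery (friction about 0.2; board the same; elsewhere about 0.6).
- block_face (a point): Middle of the lower edge of the long face, 24 mm behind the block's origin; at face_home when home. Best pushed here, between the two screw holes (32 mm either side, 19 mm up), at any height up to 38 mm. The block slides on the board and centres itself in the corner; block and rails are hard, so the force rises within a millimetre or two.
- glue_tin: Bystander, loose: round tin with lid, 70 mm across and 72 mm high, origin under its centre, near the front edge on the right. Leave alone.
- tape_measure: Bystander, loose: rolled tape measure, 62 x 79 x 15 mm, origin under its centre, to the left of the frame. Leave alone.
- mahogany_offcut: Bystander, loose: dark wooden bar, 45 x 140 x 22 mm, origin under its centre, beyond the block. Leave alone.

How it is judged:
By the outcome, as a careful person would: the job done as asked, in the order asked, and still so for the second after the job is handed in, while the arm keeps its last pose, push and grip.
It also fails if it takes over 61 s, if anything falls off the work surface, if the arm or the gripper's body presses on something with over 40 N, if the wrist force passes 120 N, or if a joint passes its speed limit or range.

## Robot

A 7-joint arm with a two-finger parallel gripper is mounted at the origin on a cart in front of the work surface, level with it; the furniture and walls round the work are solid. World frame = base frame: x ahead of the robot, y to its left, z up, the work surface at z = 0. Lengths are in m, angles in rad, forces in N, time in s.
With the tool pointing down it reaches from about 0.35 to 0.9 m from the base axis. Payload 8.1 kg.
Tool frame: the origin (TCP) lies midway between the tips of the shut fingers; the grasp point (between the pads) lies 19 mm behind it; z points along the fingers, y is the direction in which the jaws open and shut (so a half turn about z gives the same grasp; the last joint's range is limited). The gripper opens to 85 mm and grips with 20 to 120 N. Pads are 22 mm wide; open, the fingers measure 114 mm over their backs; the gripper's body (76 mm by 85 mm) begins 54 mm behind the grasp point. The pads swing forward as they close: fully open they stand 13 mm farther back than shut.
Start: joints at [-1.322, 0.434, 0.025, 1.573, -0.012, 1.134, -0.075], TCP at [0.215, 0.587, 0.231] pointing down, gripper open.
Joint ranges: [-2.62, 2.62], [-0.44, 2.09], [-1.27, 1.32], [0.08, 2.57], [-1.32, 4.46], [0.12, 2], [-2.74, 2.74]. Speed limits (rad/s): [2.22, 2.22, 3.01, 3.01, 3.14, 3.14, 3.14].

## Interface

Orientations are given as a unit quaternion [w, x, y, z].
In Python, from station import state, capture, finish_job gives the robot as it stands.
- The arm moves only by the tool jog_arm, never from a script. Its argument "moves" is text: rows parted by semicolons, each of 7 numbers parted by spaces: the opening in per cent of the stroke, from 0 (shut) to 100 (fully open), then the shift along the tool's x, y, z in m, then the turn, a rotation vector about the tool's x, y, z in rad. In form: fingers tx ty tz rx ry rz; .... A call has exactly 5 rows; each row is the pose to reach, as a shift and turn from the pose commanded when the call began, along the tool's axes at that moment; what a row does not reach only later rows make up. A row lasts 1/10 s, in which the tool goes at most 50 mm and 8.59 degrees, less where a joint would pass 70% of its speed; a pose out of reach is approached as far as the arm can. A call with a gripper value outside its range is refused whole. The fingers move at their own pace and stop on an object; "newtons" is the grip in N (left out, the last holds). Time passes only in rows, so rows that repeat a pose let the fingers close, or fill a call up. It gives the time, the measured TCP pose, the force and the opening at its end, in the units of the state.
- state(): the state, without advancing time (a new reading comes with each control period).
- capture(name): name is "side" or "top"; returns a dict with "color" (420x560x3 uint8, red, green, blue), "intrinsics" (3x3 intrinsics, pixels), "k1" (the pictures are not rectified: a ray, as slopes to the right and down, at radius r is drawn at 1 + k1 r^2 times it, then the intrinsics apply), "R" (3x3) and "t" (3): a world point X has camera coordinates R X + t. Camera axes: x right, y down, z forward; pixel columns grow to the right and rows downward; lengths in m; the calibration is good to about 2 mm. A picture is of the moment at which its call begins. There is no depth.
- finish_job(): hands the job in, once; it reports no verdict.
The state is a dict: "time_s": time; "joints": joint angles; "dq": joint speeds; "tau": joint torques, N m; "tool_pos": TCP position; "tool_rot": TCP orientation; "contact_force": force on the tool from outside, world axes, zero at the start; "torque": the same for the moment, N m; "width": finger opening in m.
Only numpy, scipy, OpenCV 4.12 (cv2) and the standard library are available. Lean on these libraries where they do the work, as an engineer would, in place of code of your own. Each camera call takes 0.05 s, during which the arm holds its last target.

## Working session

There is one attempt and no reset: what is moved stays moved. The work goes in short steps, Python scripts to look and compute and a tool call to move; the robot and the scene stay as the last step left them, time stands still between calls to the robot, and variables do not carry over. Pictures are saved under pics/ and viewed, and the job is handed in when it is done.

Besides the shell and the picture viewer there is one more tool, called by a JSON object that holds its "method" and its "body", one argument or row to a line. jog_arm: Moves the arm, as the interface text tells. Its arguments: {"type":"object","properties":{"moves":{"type":"string"},"newtons":{"type":"number"}},"required":["moves"]}

```bash
ls; mkdir -p pics; python3 - <<'E'
from station import state, capture
import cv2
print(state())
for n in ("side","top"):
    c=capture(n); cv2.imwrite(f"pics/{n}0.png",c["color"][:,:,::-1]); print(n,c["intrinsics"],c["k1"],c["R"],c["t"])
E
```

```text
pics
{'time_s': 0.0, 'joints': array([-1.32162941,  0.43522467,  0.02499611,  1.57413265, -0.01160654,
        1.13403923, -0.07508384]), 'dq': array([ 0.00067618,  0.00059175, -0.00154938, -0.00176828, -0.00207879,
       -0.00075403, -0.00153403]), 'tau': array([ 4.12708459e-04, -6.70481372e+01,  1.02536581e+00, -3.16201186e+01,
        1.55653688e-02,  1.26148105e-02, -2.86810575e-05]), 'tool_pos': array([0.21522889, 0.58619745, 0.23051146]), 'tool_rot': array([-6.90505641e-05,  1.75016265e-01,  9.84565193e-01, -8.26464018e-04]), 'contact_force': array([-0.32295764, -0.02424522,  0.32861364]), 'torque': array([ 0.01430006, -0.04101555, -0.00359746]), 'width': 0.08551199977079108}
side [[423.1969623    0.         277.720916  ]
 [  0.         423.1969623  215.10669845]
 [  0.           0.           1.        ]] -0.017372598257359796 [[-0.69660844  0.7173836  -0.00987148]
 [ 0.59889875  0.57386879 -0.55856503]
 [-0.39504046 -0.39501313 -0.82940199]] [ 0.36717433 -0.2641292   1.5126066 ]
top [[522.17043614   0.         287.79426447]
 [  0.         522.17043614 205.35578665]
 [  0.           0.           1.        ]] 0.003625999481792701 [[-0.03999848 -0.99917288  0.00732588]
 [-0.96393842  0.03665537 -0.26358889]
 [ 0.26310234 -0.01760485 -0.96460729]] [0.03228737 0.50443663 1.55382888]
```

View pics/side0.png

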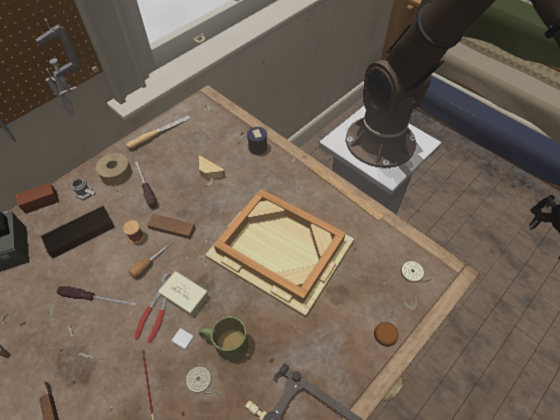

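View pics/top0.png

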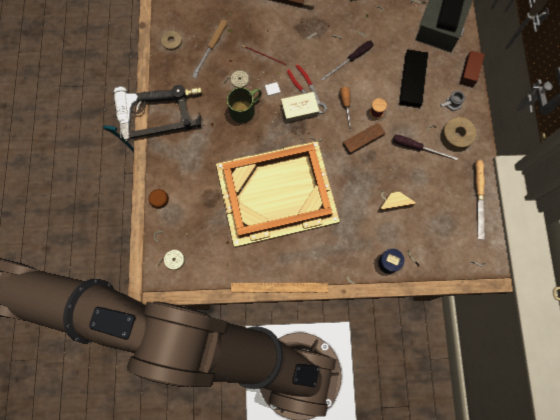

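```bash
python3 - <<'E'
import cv2
a=cv2.imread("pics/top0.png")[135:255,205:345]; cv2.imwrite("pics/t1.png",cv2.resize(a,None,fx=5,fy=5,interpolation=cv2.INTER_CUBIC))
a=cv2.imread("pics/top0.png")[180:225,370:425]; cv2.imwrite("pics/t2.png",cv2.resize(a,None,fx=10,fy=10,interpolation=cv2.INTER_CUBIC))
a=cv2.imread("pics/side0.png")[145:315,190:360]; cv2.imwrite("pics/s1.png",cv2.resize(a,None,fx=3.5,fy=3.5,interpolation=cv2.INTER_CUBIC))
E
```

```text
(no output)
```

View pics/t1.png

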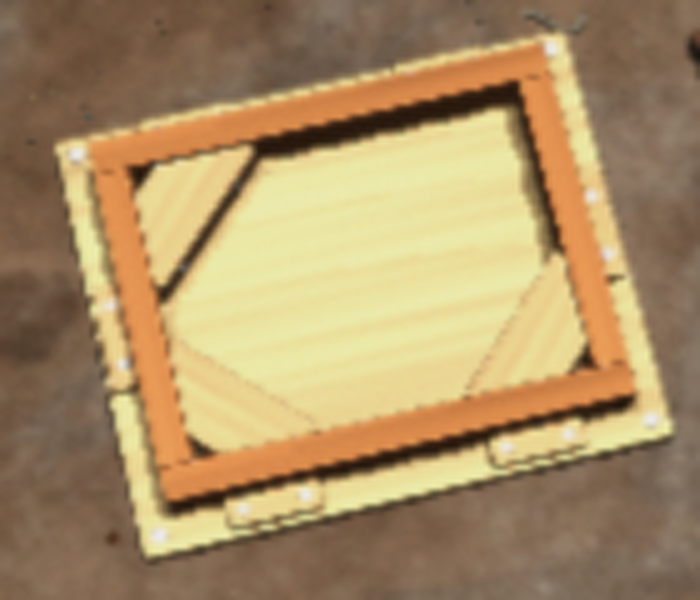

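View pics/t2.png

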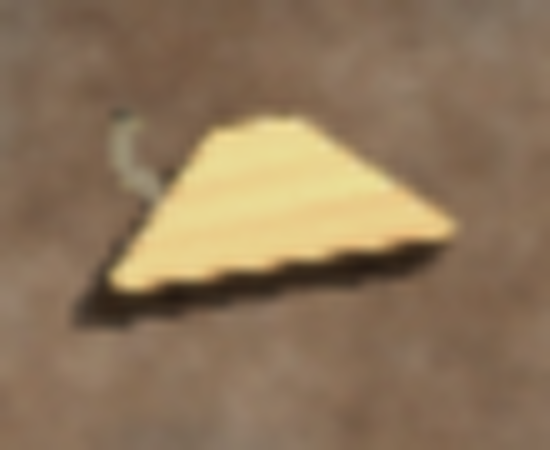

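View pics/s1.png

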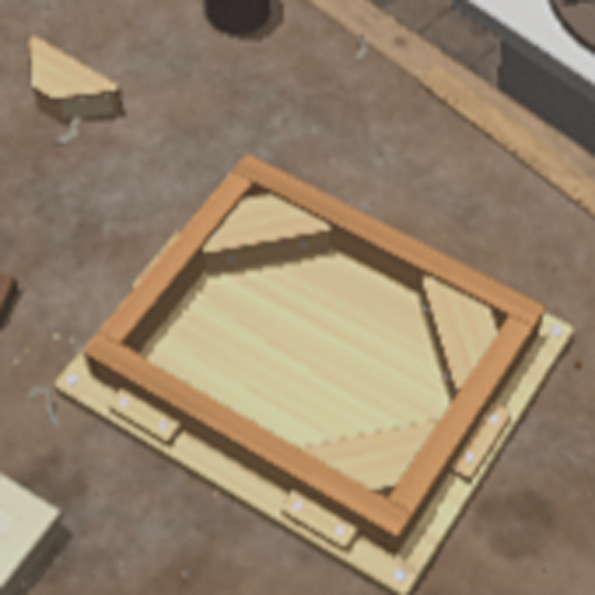

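```bash
cat > h.py <<'E'
import numpy as np, cv2
from scipy.optimize import least_squares, minimize
from station import state, capture
def proj(c,X):
    X=np.atleast_2d(X); p=X@c["R"].T+c["t"]; s=p[:,:2]/p[:,2:]
    s=s*(1+c["k1"]*(s**2).sum(1,keepdims=True)); K=c["intrinsics"]
    return s*[K[0,0],K[1,1]]+[K[0,2],K[1,2]]
def ray(c,px,z):
    K=c["intrinsics"]; d=(np.array(px,float)-[K[0,2],K[1,2]])/K[0,0]; s=d.copy()
    for _ in range(10): s=d/(1+c["k1"]*(s@s))
    v=c["R"].T@np.array([s[0],s[1],1]); o=-c["R"].T@c["t"]; return o+v*(z-o[2])/v[2]
def W(pose,P,z):
    x,y,a=pose; c,s=np.cos(a),np.sin(a); P=np.array(P,float)
    return np.c_[P@np.array([[c,s],[-s,c]])+[x,y],np.full(len(P),z)]
S=8
def poly(c,box,rings):
    x0,y0,x1,y1=box; m=np.zeros(((y1-y0)*S,(x1-x0)*S),np.uint8)
    q=[np.round(((proj(c,r)-[x0,y0]+.5)*S-.5)*16).astype(np.int32) for r in rings]
    cv2.fillPoly(m,q,255,cv2.LINE_8,4)
    return cv2.resize(m,(x1-x0,y1-y0),interpolation=cv2.INTER_AREA)/255.
def fit(views,ringsf,p0):
    # views: list of (c,box,softmask)
    def f(p): return sum(((poly(c,b,ringsf(p))-m)**2).sum() for c,b,m in views)
    best=None
    for st in (.01,.003):
        r=minimize(f,p0,method="Nelder-Mead",options=dict(initial_simplex=np.array([p0]+[np.array(p0)+d for d in ([st,0,0],[0,st,0],[0,0,st*5])]),xatol=2e-5,fatol=1e-3,maxiter=400)); p0=r.x
    return r.x,r.fun
R_=lambda a,b:[[a,b],[-a,b],[-a,-b],[a,-b]]
frame=lambda p:[W(p,R_(.150,.120),.063),W(p,R_(.128,.098),.063)]
BL=[[-.024,-.055],[-.018,-.055],[.024,-.013],[.024,.013],[-.018,.055],[-.024,.055]]
block=lambda p,z=.038:[W(p,BL,z)]
E
cat > m.py <<'E'
from h import *
ct,cs=capture("top"),capture("side")
it,is_=[c["color"].astype(float) for c in (ct,cs)]
u=lambda X,Y,f,ox,oy:((X+.5)/f-.5+ox,(Y+.5)/f-.5+oy)
for n,q in (("TL",(88,148)),("TR",(550,45)),("BR",(632,395)),("BL",(168,500))):
    print(n,ray(ct,u(*q,5,205,135),.063))
for q in ((243,155),(542,318),(405,535),(90,350)): print("s",ray(cs,u(*q,3.5,190,145),.063))
for q in ((110,285),(215,130),(300,118),(458,228)): print("b",ray(ct,u(*q,10,370,180),.038))
for q in ((33,38),(30,85),(50,98),(120,92)): print("bs",ray(cs,u(*q,3.5,190,145),.038))
for (x,y) in ((264,143+3),(225,180),(270,190),(395,200),(300,160)): print(it[y,x])
E
python3 m.py
```

```text
TL [0.65001742 0.21547346 0.063     ]
TR [ 0.70920769 -0.08198037  0.063     ]
BR [ 0.47496653 -0.12040001  0.063     ]
BL [0.41948971 0.16811018 0.063     ]
s [ 0.48216175 -0.12377786  0.063     ]
s [0.43004315 0.17537477 0.063     ]
s [0.65010278 0.22196973 0.063     ]
s [ 0.70876716 -0.07106469  0.063     ]
b [ 0.49339739 -0.28080886  0.038     ]
b [ 0.54316745 -0.31875631  0.038     ]
b [ 0.54612577 -0.3462694   0.038     ]
b [ 0.50787215 -0.39293185  0.038     ]
bs [ 0.5103018  -0.38722307  0.038     ]
bs [ 0.55047603 -0.34353009  0.038     ]
bs [ 0.5477078  -0.31759213  0.038     ]
bs [ 0.49733738 -0.27537155  0.038     ]
[102.  85.  67.]
[150. 119.  76.]
[235. 224. 155.]
[234. 219. 149.]
[234. 224. 156.]
```

```bash
cat >> m.py <<'E'
print("----")
p=(0.567,0.048,-1.375)
for c,im in ((ct,it),(cs,is_)):
    for P in ([.139,0],[-.139,0],[0,.109],[0,-.109],[.05,.05]):
        q=proj(c,W(p,[P],.063 if P[0]!=.05 else .018))[0].round().astype(int); print(P,q,im[q[1],q[0]])
    q=proj(c,[.52,-.333,.038])[0].round().astype(int); print("blk",q,im[q[1],q[0]], im[q[1]-15:q[1]+16:5,q[0]].tolist())
E
python3 m.py | sed -n '/----/,$p'
```

```text
----
[0.139, 0] [319 178] [230. 149.  84.]
[-0.139, 0] [232 197] [231. 150.  86.]
[0, 0.109] [268 156] [210. 132.  72.]
[0, -0.109] [284 220] [212. 134.  75.]
[0.05, 0.05] [287 174] [235. 229. 162.]
blk [396 199] [233. 216. 147.] [[131.0, 106.0, 84.0], [125.0, 98.0, 75.0], [234.0, 216.0, 147.0], [233.0, 216.0, 147.0], [234.0, 210.0, 141.0], [72.0, 57.0, 45.0], [141.0, 117.0, 93.0]]
[0.139, 0] [241 217] [197. 146.  99.]
[-0.139, 0] [322 262] [198. 148. 101.]
[0, 0.109] [258 267] [184. 138.  93.]
[0, -0.109] [300 212] [184. 137.  93.]
[0.05, 0.05] [256 251] [206. 196. 156.]
blk [207 166] [203. 185. 144.] [[132.0, 115.0, 101.0], [131.0, 111.0, 97.0], [207.0, 182.0, 142.0], [203.0, 185.0, 144.0], [208.0, 190.0, 148.0], [98.0, 83.0, 66.0], [129.0, 112.0, 96.0]]
```

```bash
cat > m2.py <<'E'
from h import *
def frame_fit(cams,p0=(0.567,0.048,-1.375)):
    v=[]
    for c,lo,hi in cams:
        im=c["color"].astype(float); q=np.vstack([proj(c,r) for r in frame(p0)]); b=(*(q.min(0)-6).astype(int),*(q.max(0)+7).astype(int))
        d=(im[...,0]-im[...,1])[b[1]:b[3],b[0]:b[2]]; v.append((c,b,np.clip((d-lo)/(hi-lo),0,1)))
    return fit(v,frame,p0)
def block_fit(cams,p0,z=.038):
    v=[]
    for c,lo,hi in cams:
        im=c["color"].astype(float); q=np.vstack([proj(c,r) for r in block(p0,z)]); b=(*(q.min(0)-5).astype(int),*(q.max(0)+6).astype(int))
        d=im[...,1][b[1]:b[3],b[0]:b[2]]; v.append((c,b,np.clip((d-lo)/(hi-lo),0,1)))
    return fit(v,lambda p:block(p,z),p0)
if __name__=="__main__":
    ct,cs=capture("top"),capture("side")
    T,Sd=(ct,32,76),(cs,22,48)
    for k in ([T],[Sd],[T,Sd]): print("frame",*frame_fit(k))
    T,Sd=(ct,112,212),(cs,115,185)
    for k in ([T],[Sd],[T,Sd]): print("block",*block_fit(k,(.521,-.333,.13)))
    for nme,c in (("top",ct),("side",cs)):
        f=4; im=cv2.resize(c["color"][:,:,::-1],None,fx=f,fy=f,interpolation=cv2.INTER_CUBIC)
        pf=frame_fit([(ct,32,76),(cs,22,48)])[0]; pb=block_fit([T,Sd],(.521,-.333,.13))[0]
        P=[*frame(pf),*block(pb)]
        q=[((proj(c,r)+.5)*f-.5) for r in P]
        cv2.polylines(im,[a.round().astype(int) for a in q],True,(255,0,0),1)
        a=np.vstack(q); lo=(a.min(0)-20).astype(int); hi=(a.max(0)+20).astype(int)
        cv2.imwrite(f"pics/fit_{nme}.png",im[lo[1]:hi[1],lo[0]:hi[0]][:600,:800])
E
python3 m2.py
```

```text
frame [ 0.56499861  0.04625345 -1.37504499] 32.22166341775731
frame [ 0.56694344  0.04776019 -1.37301355] 51.568752095802935
frame [ 0.56575417  0.04726286 -1.37399092] 163.27424518638645
block [ 0.52248197 -0.33423734  0.13782125] 9.889630334486736
block [ 0.52357353 -0.33249741  0.13380285] 6.516784517728659
block [ 0.52290774 -0.33373291  0.13776769] 19.76230039074453
```

View pics/fit_top.png

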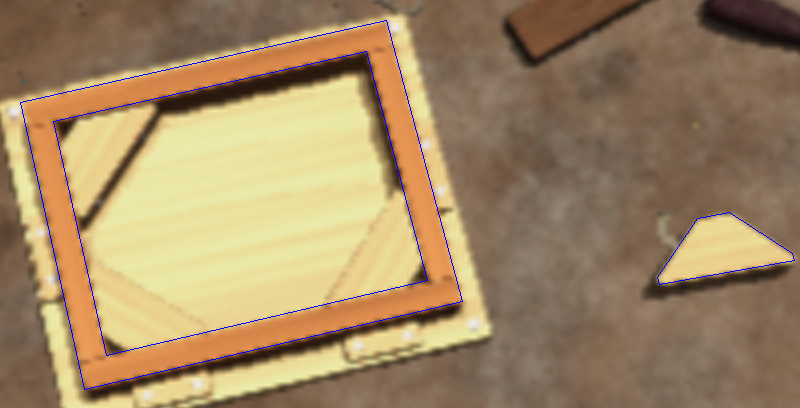

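View pics/fit_side.png

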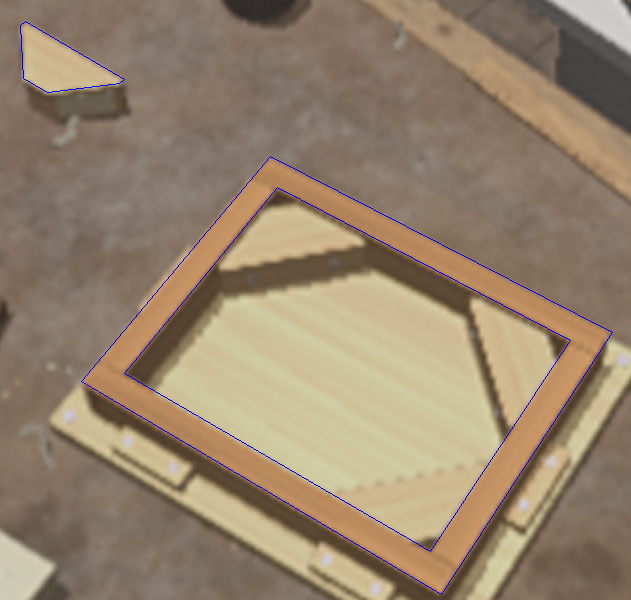

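```bash
cat > d.py <<'E'
import sys
from h import *
from scipy.spatial.transform import Rotation as Ro
def Rt(psi): # tool y at world angle psi, z down
    c,s=np.cos(psi),np.sin(psi); y=np.array([c,s,0]); z=np.array([0,0,-1.]); return np.c_[np.cross(y,z),y,z]
FR=(0.566,0.047,-1.374); D=FR[2]+np.pi/4
OC=W(FR,[[.128,.098]],.018)[0]
diag=np.array([np.cos(D),np.sin(D)])
def go(x,y,z,psi):
    s=state(); R=Ro.from_quat(np.roll(s["tool_rot"],-1)); 
    print("t",s["time_s"],"pos",s["tool_pos"].round(4),"F",s["contact_force"].round(2),"w",round(s["width"],4),"q",s["joints"].round(2))
    sh=R.inv().apply(np.array([x,y,z])-s["tool_pos"]); rv=(R.inv()*Ro.from_matrix(Rt(psi))).as_rotvec()
    print("shift",sh.round(4),"turn",rv.round(4),"dist",np.linalg.norm(sh).round(3))
if __name__=="__main__": go(*[float(eval(a)) for a in sys.argv[1:5]])
E
python3 -c "
from d import *; print(OC,D,diag)"
python3 d.py 0.48 0.2 0.23 0.7; python3 d.py .523 -.3335 .15 .137
```

```text
[ 0.68713605 -0.05936755  0.018     ] -0.5886018366025518 [ 0.83171775 -0.55519869]
t 0.4 pos [0.2154 0.5867 0.2312] F [-0.37  0.71 -0.4 ] w 0.0851 q [-1.32  0.43  0.02  1.57 -0.01  1.13 -0.08]
shift [-0.3817 -0.2717  0.0013] turn [-2.000e-04  1.000e-04  5.189e-01] dist 0.469
t 0.4 pos [0.2154 0.5867 0.2312] F [-0.37  0.71 -0.4 ] w 0.0851 q [-1.32  0.43  0.02  1.57 -0.01  1.13 -0.08]
shift [-0.6059 -0.7577  0.0814] turn [-2.0000e-04  1.0000e-04  1.0819e+00] dist 0.974
```

{"method": "jog_arm", "body": {
  "moves": "100 -0.038 -0.027 0 0 0 0.05; 100 -0.076 -0.054 0 0 0 0.1; 100 -0.114 -0.081 0 0 0 0.15; 100 -0.152 -0.108 0 0 0 0.2; 100 -0.19 -0.136 0 0 0 0.26"
}}

```text
time_s: 0.9
tool_pos: [0.3477, 0.3921, 0.2315]
tool_rot: [0.0, 0.302, 0.953, 0.0]
contact_force: [0.4, 0.4, 1.5]
width: 0.0856
```

```bash
python3 d.py 0.5 0.15 0.23 0.7;
```

```text
t 0.9 pos [0.3477 0.3921 0.2315] F [0.36 0.37 1.51] w 0.0856 q [-1.06  0.27  0.14  1.83 -0.04  1.05  0.05]
shift [-0.2639 -0.1102  0.0014] turn [ 7.00e-04 -1.00e-04  2.57e-01] dist 0.286
```

{"method": "jog_arm", "body": {
  "moves": "100 -0.045 -0.019 0 0 0 0.05; 100 -0.09 -0.038 0 0 0 0.1; 100 -0.135 -0.057 0 0 0 0.15; 100 -0.18 -0.076 0 0 0 0.2; 100 -0.225 -0.095 0 0 0 0.25"
}}

```text
time_s: 1.4
tool_pos: [0.4773, 0.1848, 0.2317]
tool_rot: [0.0, 0.419, 0.908, 0.0]
contact_force: [0.5, 0.3, 0.6]
width: 0.0859
```

```bash
python3 d.py .523 -.3335 .15 .137
```

```text
t 1.4 pos [0.4773 0.1848 0.2317] F [0.46 0.33 0.55] w 0.0859 q [-0.72  0.25  0.31  1.86 -0.09  1.04  0.33]
shift [-0.4238 -0.302   0.0814] turn [ 9.000e-04 -3.000e-04  5.701e-01] dist 0.527
```

{"method": "jog_arm", "body": {
  "moves": "100 -0.038 -0.027 0 0 0 0.05; 100 -0.076 -0.054 0 0 0 0.1; 100 -0.114 -0.081 0 0 0 0.15; 100 -0.152 -0.108 0 0 0 0.2; 100 -0.19 -0.135 0 0 0 0.25"
}}

```text
time_s: 1.9
tool_pos: [0.4977, -0.0473, 0.2316]
tool_rot: [0.0, 0.528, 0.849, 0.0]
contact_force: [1.0, -0.3, -1.0]
width: 0.0851
```

```bash
python3 d.py .523 -.3335 .15 .137
```

```text
t 1.9 pos [ 0.4977 -0.0473  0.2316] F [ 0.98 -0.25 -0.99] w 0.0851 q [-0.4   0.24  0.48  1.9  -0.13  1.03  0.59]
shift [-0.2679 -0.1037  0.0816] turn [ 9.000e-04 -1.000e-04  3.202e-01] dist 0.299
```

{"method": "jog_arm", "body": {
  "moves": "100 -0.042 -0.016 0 0 0 0.06; 100 -0.084 -0.033 0.01 0 0 0.12; 100 -0.126 -0.05 0.02 0 0 0.18; 100 -0.168 -0.067 0.03 0 0 0.24; 100 -0.21 -0.083 0.04 0 0 0.30"
}}

```text
time_s: 2.4
tool_pos: [0.5163, -0.2723, 0.1911]
tool_rot: [0.0, 0.65, 0.76, 0.0]
contact_force: [1.3, -0.3, 0.4]
width: 0.0856
```

```bash
python3 d.py .523 -.3335 .12 .137
```

```text
t 2.4 pos [ 0.5163 -0.2723  0.1911] F [ 1.33 -0.31  0.4 ] w 0.0856 q [-0.02  0.44  0.59  1.76 -0.28  1.02  0.83]
shift [-0.0615 -0.003   0.0711] turn [ 0.0006 -0.      0.0199] dist 0.094
```

{"method": "jog_arm", "body": {
  "moves": "100 -0.03 -0.001 0.02 0 0 0.01; 100 -0.058 -0.003 0.045 0 0 0.02; 100 -0.058 -0.003 0.07 0 0 0.02; 100 -0.058 -0.003 0.07 0 0 0.02; 100 -0.058 -0.003 0.07 0 0 0.02"
}}

```text
time_s: 2.9
tool_pos: [0.5226, -0.3278, 0.1215]
tool_rot: [-0.001, 0.656, 0.755, 0.0]
contact_force: [-0.9, 0.0, 0.7]
width: 0.0853
```

```bash
python3 d.py .523 -.3335 .01 .137; python3 - <<'E'
from h import *
for n in ("side","top"):
    c=capture(n); q=proj(c,[.523,-.3335,.06])[0].astype(int); im=c["color"][:,:,::-1][max(q[1]-60,0):q[1]+60,max(q[0]-60,0):q[0]+60]
    cv2.imwrite(f"pics/{n}1.png",cv2.resize(im,None,fx=4,fy=4,interpolation=cv2.INTER_CUBIC))
E
```

```text
t 2.9 pos [ 0.5226 -0.3278  0.1215] F [-0.95  0.    0.72] w 0.0853 q [ 0.11  0.57  0.55  1.75 -0.36  0.92  0.95]
shift [-0.0058 -0.0003  0.1115] turn [-0.0006 -0.0009  0.0024] dist 0.112
```

View pics/side1.png

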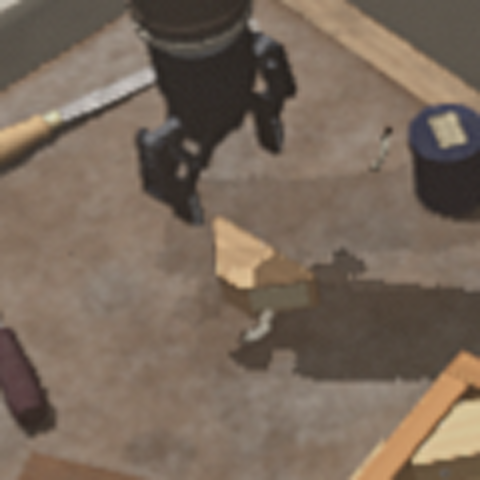

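View pics/top1.png

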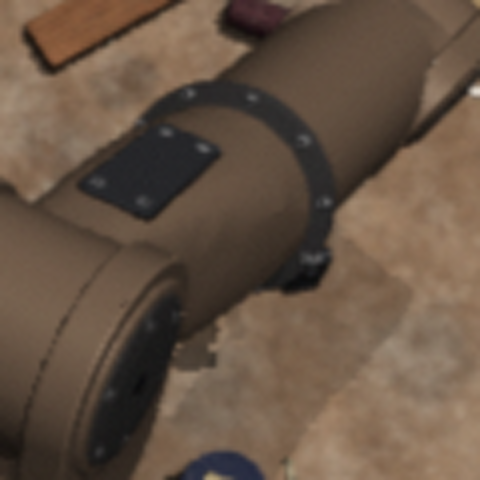

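```bash
python3 - <<'E'
from h import *
c=capture("side"); print(ray(c,(257,134),.072)); 
E
```

```text
[ 0.32688281 -0.2916973   0.072     ]
```

{"method": "jog_arm", "body": {
  "moves": "100 -0.006 0 0.02 0 0 0; 100 -0.006 0 0.04 0 0 0; 100 -0.006 0 0.06 0 0 0; 100 -0.006 0 0.07 0 0 0; 100 -0.006 0 0.07 0 0 0"
}}

```text
time_s: 3.55
tool_pos: [0.5233, -0.3335, 0.051]
tool_rot: [-0.001, 0.656, 0.755, 0.0]
contact_force: [-0.3, 0.7, 0.5]
width: 0.0853
```

```bash
python3 d.py .523 -.3335 .01 .137; python3 - <<'E'
from h import *
for n in ("side",):
    c=capture(n); q=proj(c,[.523,-.3335,.06])[0].astype(int); im=c["color"][:,:,::-1][max(q[1]-60,0):q[1]+60,max(q[0]-60,0):q[0]+60]
    cv2.imwrite(f"pics/{n}2.png",cv2.resize(im,None,fx=5,fy=5,interpolation=cv2.INTER_CUBIC))
E
```

```text
t 3.55 pos [ 0.5233 -0.3335  0.051 ] F [-0.27  0.68  0.49] w 0.0853 q [ 0.15  0.66  0.5   1.79 -0.42  0.8   1.  ]
shift [ 0.     -0.0003  0.041 ] turn [-0.0007 -0.0009  0.0027] dist 0.041
```

View pics/side2.png

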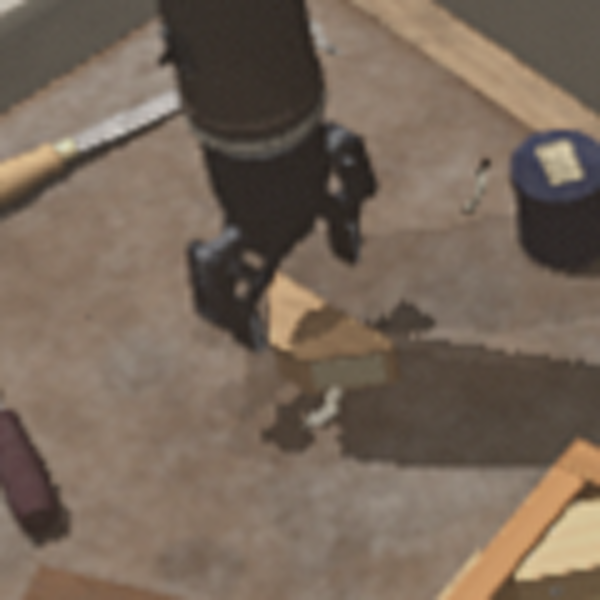

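{"method": "jog_arm", "body": {
  "moves": "100 0 0 0.015 0 0 0; 100 0 0 0.03 0 0 0; 100 0 0 0.041 0 0 0; 100 0 0 0.041 0 0 0; 100 0 0 0.041 0 0 0",
  "newtons": 40
}}

```text
time_s: 4.1
tool_pos: [0.5231, -0.3343, 0.0099]
tool_rot: [-0.0, 0.656, 0.754, -0.0]
contact_force: [0.1, 0.2, -0.1]
width: 0.0852
```

{"method": "jog_arm", "body": {
  "moves": "60 0 0 0 0 0 0; 55 0 0 0 0 0 0; 50 0 0 0 0 0 0; 40 0 0 0 0 0 0; 40 0 0 0 0 0 0"
}}

```text
time_s: 4.6
tool_pos: [0.5238, -0.3345, 0.0109]
tool_rot: [0.001, 0.656, 0.754, 0.0]
contact_force: [-0.4, 0.5, 6.6]
width: 0.047
```

{"method": "jog_arm", "body": {
  "moves": "40 0 0 0 0 0 0; 40 0 0 0 0 0 0; 40 0 0 0 0 0 0; 40 0 0 0 0 0 0; 40 0 0 0 0 0 0"
}}

```text
time_s: 5.1
tool_pos: [0.5237, -0.3345, 0.0109]
tool_rot: [0.001, 0.656, 0.754, 0.0]
contact_force: [-1.6, 0.5, 5.8]
width: 0.0474
```

```bash
python3 d.py .523 -.3335 .01 .137
```

```text
t 5.1 pos [ 0.5237 -0.3345  0.0109] F [-1.57  0.5   5.81] w 0.0474 q [ 0.18  0.72  0.46  1.81 -0.46  0.72  1.03]
shift [ 0.0011 -0.0006  0.0009] turn [0.0009 0.0005 0.0019] dist 0.002
```

{"method": "jog_arm", "body": {
  "moves": "40 0 0 -0.01 0 0 0; 40 0 0 -0.03 0 0 0; 40 0 0 -0.06 0 0 0; 40 0 0 -0.09 0 0 0; 40 0 0 -0.12 0 0 0"
}}

```text
time_s: 5.6
tool_pos: [0.523, -0.3341, 0.1318]
tool_rot: [-0.0, 0.656, 0.754, -0.0]
contact_force: [1.4, -0.1, -1.0]
width: 0.047
```

```bash
python3 d.py .6231 -.0166 .135 D; python3 - <<'E'
from h import *
for n in ("side",):
    c=capture(n); q=proj(c,[.523,-.3335,.1])[0].astype(int); im=c["color"][:,:,::-1][max(q[1]-60,0):q[1]+60,max(q[0]-60,0):q[0]+60]
    cv2.imwrite(f"pics/{n}3.png",cv2.resize(im,None,fx=5,fy=5,interpolation=cv2.INTER_CUBIC))
E
sed -i 's/^    if __name/&/; s/float(eval(a))/float(eval(a))/' d.py
```

```text
t 5.6 pos [ 0.523  -0.3341  0.1318] F [ 1.38 -0.06 -0.97] w 0.047 q [ 0.11  0.57  0.56  1.73 -0.36  0.95  0.95]
shift [ 0.3007  0.143  -0.0032] turn [-4.000e-04 -0.000e+00  7.273e-01] dist 0.333
```

View pics/side3.png

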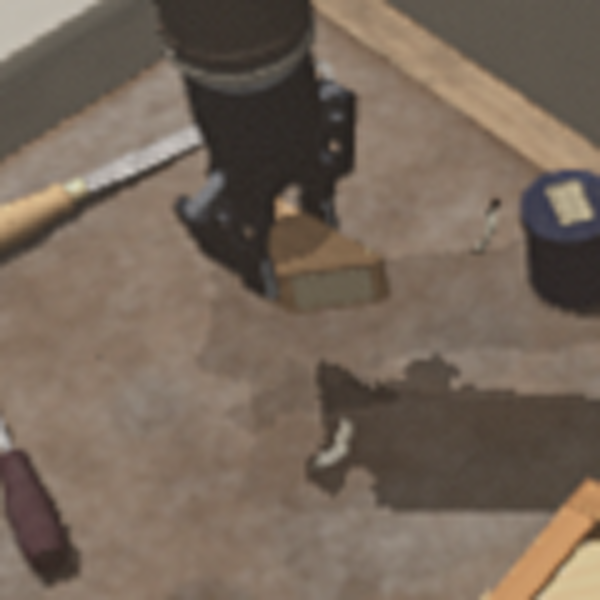

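{"method": "jog_arm", "body": {
  "moves": "40 0.02 0.01 -0.005 0 0 0.06; 40 0.05 0.024 -0.005 0 0 0.13; 40 0.08 0.038 -0.005 0 0 0.2; 40 0.115 0.055 -0.005 0 0 0.28; 40 0.15 0.071 -0.005 0 0 0.36"
}}

```text
time_s: 6.15
tool_pos: [0.5731, -0.1745, 0.1357]
tool_rot: [0.0, 0.782, 0.623, 0.0]
contact_force: [0.5, 0.0, -0.5]
width: 0.0473
```

```bash
python3 d.py .6231 -.0166 .135 D
```

```text
t 6.15 pos [ 0.5731 -0.1745  0.1357] F [ 0.48  0.02 -0.5 ] w 0.0473 q [-0.24  0.55  0.67  1.79 -0.41  0.94  0.37]
shift [0.1651 0.0135 0.0007] turn [ 2.000e-04 -3.000e-04  3.637e-01] dist 0.166
```

{"method": "jog_arm", "body": {
  "moves": "40 0.035 0.003 0 0 0 0.08; 40 0.07 0.006 0 0 0 0.16; 40 0.105 0.009 0 0 0 0.24; 40 0.14 0.012 0 0 0 0.31; 40 0.16 0.013 0 0 0 0.364"
}}

```text
time_s: 6.65
tool_pos: [0.6213, -0.0185, 0.1352]
tool_rot: [-0.001, 0.881, 0.474, 0.0]
contact_force: [0.2, 0.3, -1.6]
width: 0.0471
```

{"method": "jog_arm", "body": {
  "moves": "40 0 0 0.01 0 0 0; 40 0 0 0.02 0 0 0; 40 0 0 0.025 0 0 0; 40 0 0 0.025 0 0 0; 40 0 0 0.025 0 0 0"
}}

```text
time_s: 7.15
tool_pos: [0.6205, -0.0238, 0.1104]
tool_rot: [0.0, 0.881, 0.472, -0.0]
contact_force: [-0.3, -0.2, -1.1]
width: 0.0476
```

```bash
python3 d.py .6231 -.0166 .032 D; python3 - <<'E'
from h import *
for n in ("side","top"):
    c=capture(n); q=proj(c,[.623,-.0166,.08])[0].astype(int); im=c["color"][:,:,::-1][max(q[1]-60,0):q[1]+60,max(q[0]-60,0):q[0]+60]
    cv2.imwrite(f"pics/{n}4.png",cv2.resize(im,None,fx=5,fy=5,interpolation=cv2.INTER_CUBIC))
E
```

```text
t 7.15 pos [ 0.6205 -0.0238  0.1104] F [-0.26 -0.16 -1.13] w 0.0476 q [-0.53  0.64  0.74  1.76 -0.52  0.95 -0.16]
shift [ 0.0075 -0.0018  0.0784] turn [-0.      0.0002  0.002 ] dist 0.079
```

View pics/side4.png

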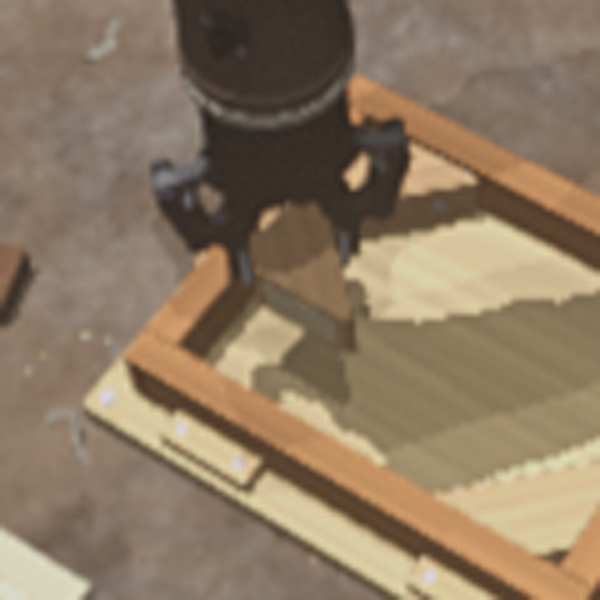

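View pics/top4.png

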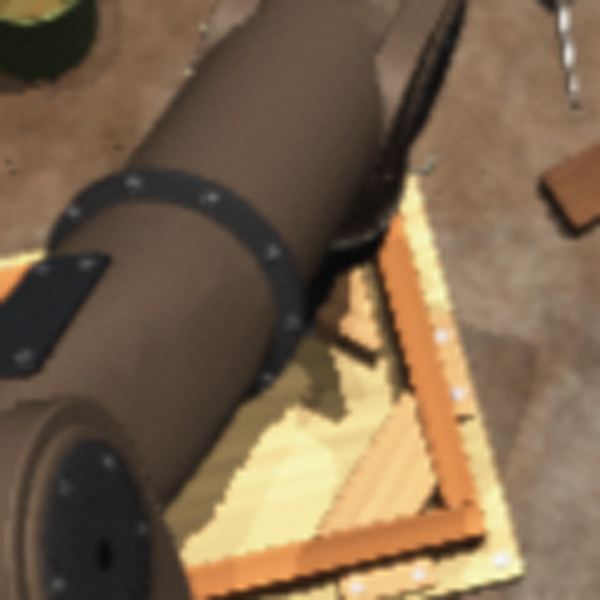

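{"method": "jog_arm", "body": {
  "moves": "40 0.004 -0.001 0.01 0 0 0; 40 0.007 -0.002 0.03 0 0 0; 40 0.007 -0.002 0.05 0 0 0; 40 0.007 -0.002 0.065 0 0 0; 40 0.007 -0.002 0.072 0 0 0"
}}

```text
time_s: 7.75
tool_pos: [0.6221, -0.0155, 0.0365]
tool_rot: [-0.0, 0.881, 0.473, -0.001]
contact_force: [0.2, -0.0, -0.8]
width: 0.0472
```

```bash
python3 d.py .6231 -.0166 .029 D
```

```text
t 7.75 pos [ 0.6221 -0.0155  0.0365] F [ 0.24 -0.02 -0.79] w 0.0472 q [-0.49  0.73  0.67  1.8  -0.6   0.82 -0.11]
shift [-0.0003  0.0015  0.0075] turn [-0.0017  0.0012  0.0036] dist 0.008
```

{"method": "jog_arm", "body": {
  "moves": "40 0 0 0.002 0 0 0; 40 0 0 0.004 0 0 0; 40 0 0 0.006 0 0 0; 40 0 0 0.007 0 0 0; 40 0 0 0.007 0 0 0"
}}

```text
time_s: 8.25
tool_pos: [0.623, -0.0156, 0.0316]
tool_rot: [0.0, 0.881, 0.473, 0.0]
contact_force: [0.5, -0.7, -1.7]
width: 0.0472
```

```bash
python3 d.py .6231 -.0166 .029 D
```

```text
t 8.25 pos [ 0.623  -0.0156  0.0316] F [ 0.47 -0.74 -1.66] w 0.0472 q [-0.49  0.74  0.66  1.81 -0.61  0.81 -0.1 ]
shift [-0.0008  0.0006  0.0026] turn [ 0.0003 -0.0004  0.0036] dist 0.003
```

{"method": "jog_arm", "body": {
  "moves": "40 0 0 0.001 0 0 0; 40 0 0 0.002 0 0 0; 40 0 0 0.002 0 0 0; 40 0 0 0.002 0 0 0; 40 0 0 0.002 0 0 0"
}}

```text
time_s: 8.75
tool_pos: [0.6229, -0.0157, 0.0293]
tool_rot: [-0.0, 0.881, 0.473, -0.0]
contact_force: [-1.1, 0.4, -1.2]
width: 0.0474
```

{"method": "jog_arm", "body": {
  "moves": "40 0 0 0.001 0 0 0; 40 0 0 0.001 0 0 0; 40 0 0 0.001 0 0 0; 40 0 0 0.001 0 0 0; 40 0 0 0.001 0 0 0"
}}

```text
time_s: 9.25
tool_pos: [0.6231, -0.0157, 0.029]
tool_rot: [-0.0, 0.881, 0.473, 0.0]
contact_force: [-2.8, 1.2, 6.8]
width: 0.0474
```

{"method": "jog_arm", "body": {
  "moves": "62 0 0 0 0 0 0; 66 0 0 0 0 0 0; 72 0 0 0 0 0 0; 78 0 0 0 0 0 0; 80 0 0 0 0 0 0"
}}

```text
time_s: 9.75
tool_pos: [0.6229, -0.0156, 0.0282]
tool_rot: [-0.0, 0.881, 0.473, -0.0]
contact_force: [0.5, -0.5, 0.2]
width: 0.0686
```

{"method": "jog_arm", "body": {
  "moves": "80 0 0 -0.01 0 0 0; 80 0 0 -0.03 0 0 0; 80 0 0 -0.06 0 0 0; 80 0 0 -0.09 0 0 0; 80 0 0 -0.1 0 0 0"
}}

```text
time_s: 10.25
tool_pos: [0.6244, -0.0163, 0.132]
tool_rot: [0.001, 0.881, 0.473, 0.002]
contact_force: [1.1, -0.1, -0.4]
width: 0.0686
```

```bash
python3 d.py "OC[0]-.125*diag[0]" "OC[1]-.125*diag[1]" .110 D;  python3 - <<'E'
from h import *
for n in ("side","top"):
    c=capture(n); q=proj(c,[.623,-.0166,.06])[0].astype(int); im=c["color"][:,:,::-1][max(q[1]-60,0):q[1]+60,max(q[0]-60,0):q[0]+60]
    cv2.imwrite(f"pics/{n}5.png",cv2.resize(im,None,fx=5,fy=5,interpolation=cv2.INTER_CUBIC))
E
```

```text
t 10.25 pos [ 0.6244 -0.0163  0.132 ] F [ 1.13 -0.13 -0.35] w 0.0686 q [-0.55  0.62  0.76  1.74 -0.5   0.99 -0.18]
shift [-0.0009 -0.049   0.0218] turn [ 0.0038 -0.0025  0.0031] dist 0.054
```

View pics/side5.png

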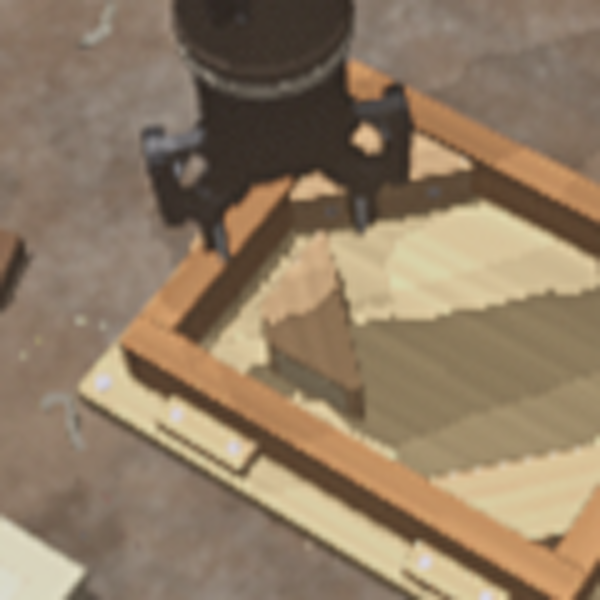

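{"method": "jog_arm", "body": {
  "moves": "0 0 -0.02 0 -0.003 0.002 0.003; 0 -0.001 -0.05 0.01 -0.003 0.002 0.003; 0 -0.001 -0.054 0.022 0.004 -0.002 0.003; 0 -0.001 -0.054 0.022 0.004 -0.002 0.003; 0 -0.001 -0.054 0.022 0.004 -0.002 0.003"
}}

```text
time_s: 10.85
tool_pos: [0.5776, 0.0128, 0.1058]
tool_rot: [-0.001, 0.882, 0.472, -0.002]
contact_force: [0.4, 0.0, 1.0]
width: 0.0002
```

```bash
python3 d.py "OC[0]-.130*diag[0]" "OC[1]-.130*diag[1]" .028 D;  python3 - <<'E'
from h import *
from m2 import *
cs,ct=capture("side"),capture("top")
for n,c in (("side",cs),("top",ct)):
    q=proj(c,[.623,-.0166,.06])[0].astype(int); im=c["color"][:,:,::-1][max(q[1]-60,0):q[1]+60,max(q[0]-60,0):q[0]+60]
    cv2.imwrite(f"pics/{n}6.png",cv2.resize(im,None,fx=5,fy=5,interpolation=cv2.INTER_CUBIC))
E
```

```text
t 10.85 pos [0.5776 0.0128 0.1058] F [0.38 0.03 0.99] w 0.0002 q [-0.63  0.59  0.76  1.87 -0.51  0.89 -0.21]
shift [0.001  0.0015 0.0778] turn [-0.004   0.0029  0.0003] dist 0.078
```

View pics/side6.png

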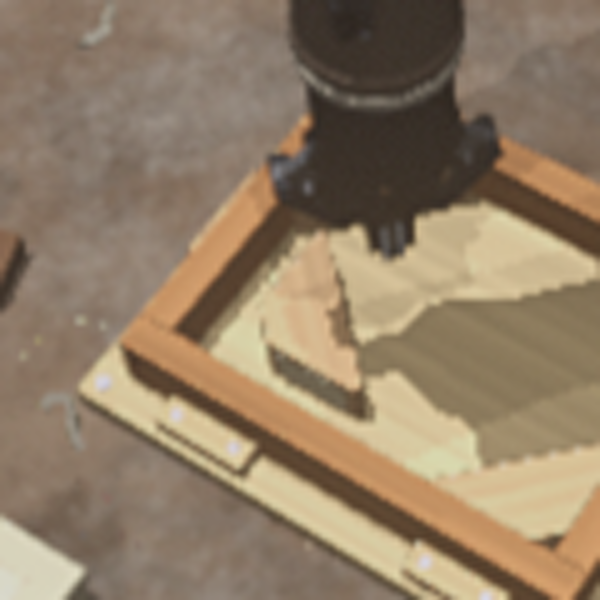

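View pics/top6.png

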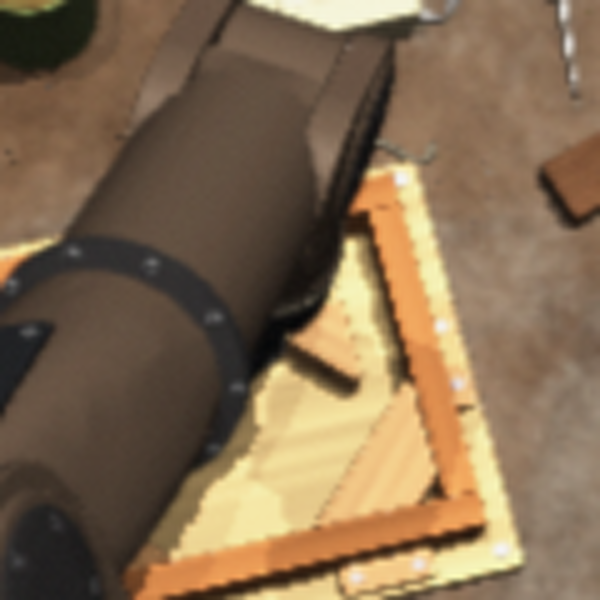

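```bash
python3 - <<'E'
from d import *
cs=capture("side"); s=state()["tool_pos"]; d3=np.array([*diag,0])
o=np.maximum(proj(cs,[.623,-.0166,.06])[0].astype(int)-60,0)
print(proj(cs,s)[0]," tip in zoom",(proj(cs,s)[0]-o+.5)*5)
for z in ((290,205),(275,165),(380,222),(372,250),(408,245),(495,150),(390,257)):
    px=(np.array(z)+.5)/5-.5+o
    r=least_squares(lambda v:proj(cs,s+v[0]*d3+[0,0,v[1]])[0]-px,[0,.03]); print(z,r.x.round(4))
E
```

```text
[267.87018735 225.68218139]  tip in zoom [391.85093674 245.91090694]
(290, 205) [0.0538 0.0586]
(275, 165) [0.059  0.0979]
(380, 222) [0.0056 0.0259]
(372, 250) [ 0.0111 -0.001 ]
(408, 245) [-0.0095 -0.0028]
(495, 150) [-0.059   0.0752]
(390, 257) [ 0.0011 -0.0118]
```

{"method": "jog_arm", "body": {
  "moves": "0 0.001 0 0.015 -0.004 0.003 0; 0 0.001 0 0.03 -0.004 0.003 0; 0 0.001 0 0.05 -0.004 0.003 0; 0 0.001 0 0.065 -0.004 0.003 0; 0 0.001 0 0.072 -0.004 0.003 0"
}}

```text
time_s: 11.5
tool_pos: [0.5768, 0.014, 0.0326]
tool_rot: [-0.001, 0.882, 0.472, -0.001]
contact_force: [-0.4, 0.7, -0.1]
width: -0.0001
```

{"method": "jog_arm", "body": {
  "moves": "0 0 0 0 0 0 0; 0 0 0 0 0 0 0; 0 0 0 0 0 0 0; 0 0 0 0 0 0 0; 0 0 0 0 0 0 0"
}}

```text
time_s: 12.0
tool_pos: [0.5778, 0.0143, 0.0348]
tool_rot: [-0.0, 0.882, 0.472, 0.001]
contact_force: [0.9, 0.1, -0.9]
width: 0.0001
```

```bash
cat >> d.py <<'E'
def st():
    s=state(); v=s["tool_pos"][:2]-OC[:2]; lat=np.array([-diag[1],diag[0]]); f=s["contact_force"]
    print("t",round(s["time_s"],2),"d back %.4f lat %.4f z %.4f | F back %.2f lat %.2f up %.2f"%(-v@diag,v@lat,s["tool_pos"][2],-f[:2]@diag,f[:2]@lat,f[2]),"M",s["torque"].round(2))
E
python3 -c "
from d import *
for i in range(3): st();capture('side')
c=capture('side');q=proj(c,[.623,-.0166,.06])[0].astype(int); im=c['color'][:,:,::-1][max(q[1]-60,0):q[1]+60,max(q[0]-60,0):q[0]+60]
cv2.imwrite('pics/side7.png',cv2.resize(im,None,fx=5,fy=5,interpolation=cv2.INTER_CUBIC))"; python3 d.py "OC[0]-.120*diag[0]" "OC[1]-.120*diag[1]" .034 D
```

```text
t 12.0 d back 0.1318 lat 0.0006 z 0.0348 | F back -0.73 lat 0.58 up -0.92 M [ 0.01 -0.04  0.02]
t 12.05 d back 0.1318 lat 0.0005 z 0.0347 | F back -0.27 lat 0.14 up -0.25 M [-0.01 -0.04 -0.01]
t 12.1 d back 0.1319 lat 0.0005 z 0.0346 | F back 0.30 lat -0.33 up 0.48 M [ 0.03 -0.   -0.04]
t 12.2 pos [0.5776 0.0142 0.0344] F [ 0.69 -0.    0.66] w 0.0002 q [-0.57  0.68  0.67  1.92 -0.61  0.75 -0.13]
shift [-0.0004  0.012   0.0004] turn [ 0.0001 -0.0012  0.0006] dist 0.012
```

View pics/side7.png

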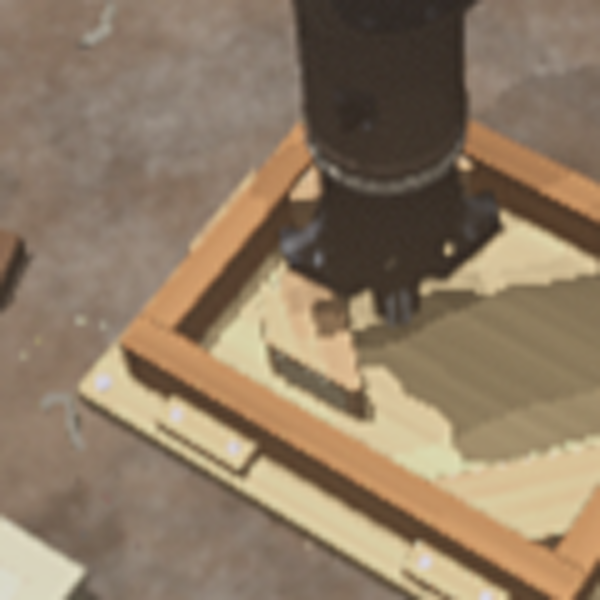

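{"method": "jog_arm", "body": {
  "moves": "0 0 0.004 0 0 0 0; 0 0 0.01 0 0 0 0; 0 0 0.016 0 0 0 0; 0 0 0.022 0 0 0 0; 0 0 0.028 0 0 0 0"
}}

```text
time_s: 12.7
tool_pos: [0.6013, -0.0018, 0.0343]
tool_rot: [-0.0, 0.882, 0.472, 0.0]
contact_force: [-0.2, -0.2, 1.3]
width: 0.0002
```

```bash
python3 -c "
from d import *
for i in range(2): st();capture('side')
c=capture('side');q=proj(c,[.623,-.0166,.06])[0].astype(int); im=c['color'][:,:,::-1][max(q[1]-60,0):q[1]+60,max(q[0]-60,0):q[0]+60]
cv2.imwrite('pics/side8.png',cv2.resize(im,None,fx=5,fy=5,interpolation=cv2.INTER_CUBIC))"
```

```text
t 12.7 d back 0.1033 lat 0.0002 z 0.0343 | F back 0.07 lat -0.27 up 1.26 M [0.09 0.04 0.02]
t 12.75 d back 0.1022 lat 0.0001 z 0.0344 | F back -0.85 lat 0.25 up 0.72 M [-0.01 -0.1  -0.04]
```

View pics/side8.png

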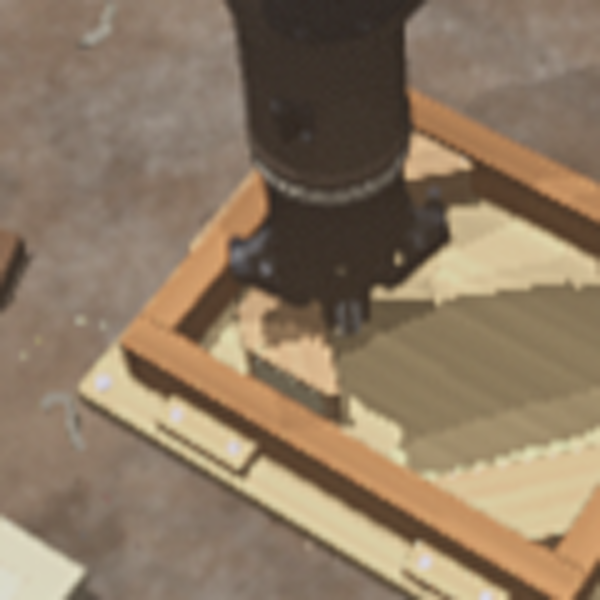

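{"method": "jog_arm", "body": {
  "moves": "0 0 0.004 0 0 0 0; 0 0 0.009 0 0 0 0; 0 0 0.014 0 0 0 0; 0 0 0.018 0 0 0 0; 0 0 0.02 0 0 0 0"
}}

```text
time_s: 13.35
tool_pos: [0.6179, -0.0129, 0.0343]
tool_rot: [-0.0, 0.882, 0.472, 0.001]
contact_force: [0.4, -0.2, 0.9]
width: 0.0003
```

```bash
python3 -c "
from d import *
for i in range(2): st();capture('side')
c=capture('side');q=proj(c,[.65,-.03,.06])[0].astype(int); im=c['color'][:,:,::-1][max(q[1]-60,0):q[1]+60,max(q[0]-60,0):q[0]+60]
cv2.imwrite('pics/side9.png',cv2.resize(im,None,fx=5,fy=5,interpolation=cv2.INTER_CUBIC))"
```

```text
t 13.35 d back 0.0834 lat 0.0002 z 0.0343 | F back -0.41 lat 0.02 up 0.91 M [ 0.06  0.08 -0.03]
t 13.4 d back 0.0832 lat 0.0002 z 0.0344 | F back -0.16 lat -0.35 up -0.16 M [-0.01 -0.04  0.01]
```

View pics/side9.png

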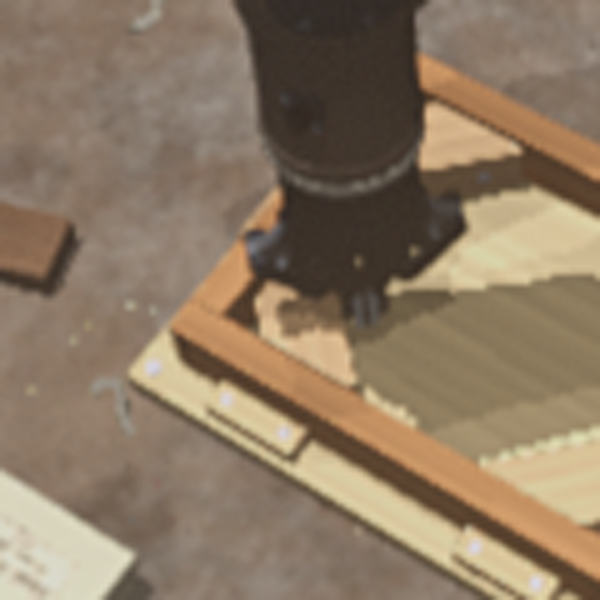

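{"method": "jog_arm", "body": {
  "moves": "0 0 0.001 0 0 0 0; 0 0 0.002 0 0 0 0; 0 0 0.003 0 0 0 0; 0 0 0.004 0 0 0 0; 0 0 0.005 0 0 0 0"
}}

```text
time_s: 14.0
tool_pos: [0.6217, -0.0152, 0.0343]
tool_rot: [-0.0, 0.882, 0.472, 0.0]
contact_force: [-1.7, -0.0, -0.0]
width: -0.0002
```

{"method": "jog_arm", "body": {
  "moves": "0 0 0.001 0 0 0 0; 0 0 0.001 0 0 0 0; 0 0 0.002 0 0 0 0; 0 0 0.002 0 0 0 0; 0 0 0.003 0 0 0 0"
}}

```text
time_s: 14.5
tool_pos: [0.6225, -0.0159, 0.0342]
tool_rot: [-0.002, 0.882, 0.472, -0.001]
contact_force: [-9.8, 4.5, 10.1]
width: -0.0002
```

```bash
python3 -c "
from d import *
for i in range(2): st();capture('side')"
```

```text
t 14.5 d back 0.0779 lat 0.0003 z 0.0342 | F back 10.70 lat -1.71 up 10.10 M [ 0.87  1.9  -0.01]
t 14.55 d back 0.0779 lat 0.0003 z 0.0342 | F back 7.91 lat -1.93 up 5.73 M [ 0.64  1.48 -0.05]
```

{"method": "jog_arm", "body": {
  "moves": "0 0 0 -0.0005 0 0 0; 0 0 0 -0.001 0 0 0; 0 0 0 -0.001 0 0 0; 0 0 0 -0.001 0 0 0; 0 0 0 -0.001 0 0 0"
}}

```text
time_s: 15.1
tool_pos: [0.6226, -0.0166, 0.0347]
tool_rot: [-0.001, 0.882, 0.472, -0.001]
contact_force: [-4.9, 1.3, -0.4]
width: 0.0001
```

```bash
python3 -c "
from d import *
for i in range(4): st();c=capture('side')
q=proj(c,[.65,-.03,.06])[0].astype(int); im=c['color'][:,:,::-1][max(q[1]-40,0):q[1]+40,max(q[0]-40,0):q[0]+40]
cv2.imwrite('pics/side10.png',cv2.resize(im,None,fx=7,fy=7,interpolation=cv2.INTER_CUBIC))"
```

```text
t 15.1 d back 0.0774 lat -0.0003 z 0.0347 | F back 4.77 lat -1.61 up -0.35 M [ 0.2   0.96 -0.08]
t 15.15 d back 0.0774 lat -0.0003 z 0.0347 | F back 5.16 lat -2.01 up -0.26 M [0.29 1.04 0.04]
t 15.2 d back 0.0774 lat -0.0003 z 0.0347 | F back 4.57 lat -2.77 up -0.81 M [ 0.21  1.01 -0.05]
t 15.25 d back 0.0774 lat -0.0003 z 0.0347 | F back 4.65 lat -1.20 up -0.75 M [ 0.19  1.06 -0.03]
```

View pics/side10.png

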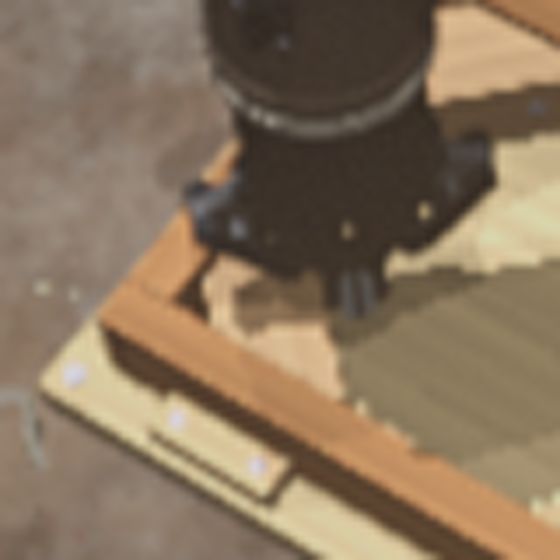

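{"method": "jog_arm", "body": {
  "moves": "0 -0.0003 0.0003 0 0 0 0; 0 -0.0005 0.0006 0 0 0 0; 0 -0.0005 0.001 0 0 0 0; 0 -0.0005 0.001 0 0 0 0; 0 -0.0005 0.001 0 0 0 0"
}}

```text
time_s: 15.8
tool_pos: [0.6228, -0.0176, 0.0346]
tool_rot: [-0.001, 0.882, 0.472, -0.001]
contact_force: [-5.9, 0.9, -0.7]
width: -0.0001
```

```bash
python3 -c "
from d import *
for i in range(4): st();c=capture('side')"
```

```text
t 15.8 d back 0.0767 lat -0.0009 z 0.0346 | F back 5.40 lat -2.54 up -0.65 M [ 0.2   1.16 -0.02]
t 15.85 d back 0.0767 lat -0.0010 z 0.0346 | F back 5.82 lat -2.33 up 0.84 M [ 0.23  1.21 -0.02]
t 15.9 d back 0.0767 lat -0.0009 z 0.0345 | F back 6.43 lat -2.49 up -0.35 M [ 0.21  1.16 -0.02]
t 15.95 d back 0.0767 lat -0.0010 z 0.0345 | F back 5.90 lat -3.29 up -0.36 M [ 0.25  1.25 -0.02]
```

{"method": "jog_arm", "body": {
  "moves": "0 -0.0004 0.0002 0 0 0 0; 0 -0.0008 0.0004 0 0 0 0; 0 -0.0012 0.0006 0 0 0 0; 0 -0.0015 0.0008 0 0 0 0; 0 -0.0015 0.0008 0 0 0 0"
}}

```text
time_s: 16.5
tool_pos: [0.6231, -0.0189, 0.0347]
tool_rot: [-0.001, 0.882, 0.472, -0.001]
contact_force: [-5.4, 1.9, -0.6]
width: 0.0
```

```bash
python3 -c "
from d import *
for i in range(3): st();c=capture('side')"
```

```text
t 16.5 d back 0.0757 lat -0.0019 z 0.0347 | F back 5.55 lat -1.47 up -0.65 M [ 0.4   1.15 -0.02]
t 16.55 d back 0.0757 lat -0.0020 z 0.0347 | F back 5.74 lat -0.63 up -0.60 M [0.36 1.08 0.01]
t 16.6 d back 0.0757 lat -0.0019 z 0.0347 | F back 5.62 lat -0.79 up -1.24 M [0.4  1.09 0.02]
```

{"method": "jog_arm", "body": {
  "moves": "0 -0.0002 0.0004 0 0 0 0; 0 -0.0004 0.0008 0 0 0 0; 0 -0.0005 0.001 0 0 0 0; 0 -0.0005 0.001 0 0 0 0; 0 -0.0005 0.001 0 0 0 0"
}}

```text
time_s: 17.15
tool_pos: [0.6231, -0.019, 0.0345]
tool_rot: [-0.002, 0.882, 0.472, -0.001]
contact_force: [-7.3, 3.3, 0.3]
width: -0.0001
```

```bash
python3 -c "
from d import *
for i in range(3): st();c=capture('side')"
```

```text
t 17.15 d back 0.0756 lat -0.0020 z 0.0345 | F back 7.93 lat -1.29 up 0.32 M [ 0.79  1.47 -0.01]
t 17.2 d back 0.0756 lat -0.0020 z 0.0345 | F back 6.86 lat -1.08 up 1.13 M [ 0.86  1.41 -0.02]
t 17.25 d back 0.0756 lat -0.0020 z 0.0346 | F back 8.41 lat -1.39 up 0.03 M [ 0.81  1.48 -0.01]
```

{"method": "jog_arm", "body": {
  "moves": "0 -0.0003 0.0004 0 0 0 0; 0 -0.0006 0.0008 0 0 0 0; 0 -0.0008 0.0012 0 0 0 0; 0 -0.0008 0.0015 0 0 0 0; 0 -0.0008 0.0015 0 0 0 0"
}}

```text
time_s: 17.8
tool_pos: [0.6231, -0.0191, 0.0343]
tool_rot: [-0.003, 0.881, 0.473, -0.001]
contact_force: [-10.0, 7.1, 3.9]
width: -0.0002
```

```bash
python3 -c "
from d import *
for i in range(4): st();c=capture('side')"
```

```text
t 17.8 d back 0.0756 lat -0.0021 z 0.0343 | F back 12.29 lat 0.36 up 3.88 M [ 1.54  1.93 -0.05]
t 17.85 d back 0.0756 lat -0.0021 z 0.0344 | F back 11.84 lat 1.40 up 2.65 M [ 1.56  2.05 -0.07]
t 17.9 d back 0.0756 lat -0.0020 z 0.0344 | F back 12.94 lat 0.10 up 3.53 M [1.51 1.98 0.03]
t 17.95 d back 0.0756 lat -0.0021 z 0.0343 | F back 11.79 lat 0.65 up 3.77 M [ 1.57  2.01 -0.01]
```

{"method": "jog_arm", "body": {
  "moves": "0 0 0 -0.0002 0 0 0; 0 0.0001 0 -0.0004 0 0 0; 0 0.0001 0 -0.0004 0 0 0; 0 0.0001 0 -0.0004 0 0 0; 0 0.0001 0 -0.0004 0 0 0"
}}

```text
time_s: 18.5
tool_pos: [0.6231, -0.0191, 0.0344]
tool_rot: [-0.003, 0.881, 0.473, -0.001]
contact_force: [-9.0, 7.0, -0.5]
width: -0.0004
```

```bash
python3 -c "
from d import *
for i in range(4): st();c=capture('side')
FP=(0.5665,0.047,-1.3735)
q=proj(c,[.65,-.03,.06])[0].astype(int); o=np.maximum(q-40,0); f=7
im=cv2.resize(c['color'][:,:,::-1][o[1]:q[1]+40,o[0]:q[0]+40],None,fx=f,fy=f,interpolation=cv2.INTER_CUBIC); 
cv2.imwrite('pics/side11a.png',im)
im=im.copy()
hp=W(FP,[[.128-.037*.70711,.098-.037*.70711]],0)[0]; hb=(hp[0],hp[1],FP[2]+np.pi/4)
for r in [*block(hb,.056),frame(FP)[1]]: cv2.polylines(im,[((proj(c,r)-o+.5)*f-.5).round().astype(int)],True,(255,0,0),1)
cv2.imwrite('pics/side11.png',im)"
```

```text
t 18.5 d back 0.0756 lat -0.0020 z 0.0344 | F back 11.35 lat 0.81 up -0.46 M [1.51 1.78 0.01]
t 18.55 d back 0.0756 lat -0.0021 z 0.0344 | F back 10.36 lat 0.67 up -0.41 M [ 1.51  1.81 -0.01]
t 18.6 d back 0.0756 lat -0.0020 z 0.0344 | F back 10.21 lat 1.80 up -0.04 M [1.48 1.79 0.02]
t 18.65 d back 0.0756 lat -0.0021 z 0.0344 | F back 11.09 lat 0.99 up -0.31 M [1.42 1.72 0.08]
```

View pics/side11.png

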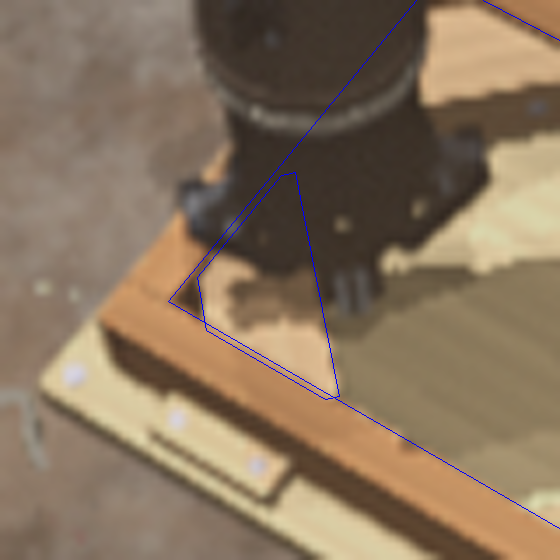

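View pics/side11a.png

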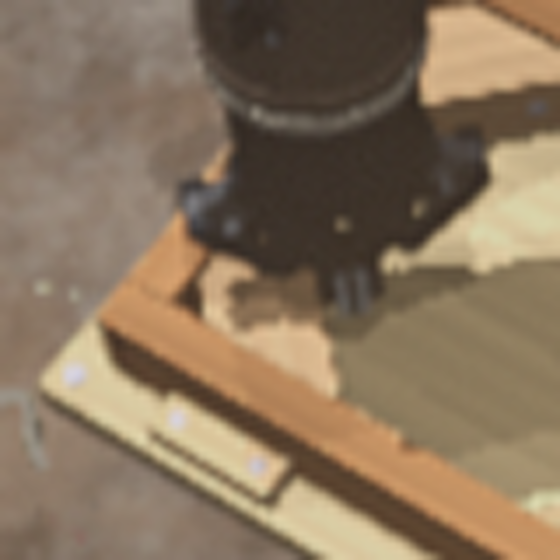

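{"method": "jog_arm", "body": {
  "moves": "0 0.0002 0.0002 0 0 0 0; 0 0.0003 0.0004 0 0 0 0; 0 0.0003 0.0004 0 0 0 0; 0 0.0003 0.0004 0 0 0 0; 0 0.0003 0.0004 0 0 0 0"
}}

```text
time_s: 19.2
tool_pos: [0.6231, -0.0191, 0.0344]
tool_rot: [-0.004, 0.881, 0.472, -0.002]
contact_force: [-10.8, 7.8, 2.2]
width: -0.0002
```

```bash
python3 -c "
from d import *
for i in range(5): st();c=capture('side')"
```

```text
t 19.2 d back 0.0756 lat -0.0020 z 0.0344 | F back 13.34 lat 0.50 up 2.24 M [ 1.46  2.11 -0.02]
t 19.25 d back 0.0756 lat -0.0020 z 0.0344 | F back 13.09 lat 0.24 up 1.02 M [1.46 2.13 0.01]
t 19.3 d back 0.0756 lat -0.0021 z 0.0344 | F back 12.70 lat 0.21 up 1.43 M [1.51 2.15 0.01]
t 19.35 d back 0.0756 lat -0.0021 z 0.0344 | F back 12.66 lat 0.31 up 1.26 M [ 1.48  2.15 -0.03]
t 19.4 d back 0.0756 lat -0.0021 z 0.0344 | F back 12.99 lat 0.47 up 1.44 M [ 1.5   2.14 -0.02]
```

{"method": "jog_arm", "body": {
  "moves": "0 0 -0.0001 -0.0001 0 0 0; 0 0 -0.0001 -0.0001 0 0 0; 0 0 -0.0001 -0.0001 0 0 0; 0 0 -0.0001 -0.0001 0 0 0; 0 0 -0.0001 -0.0001 0 0 0"
}}

```text
time_s: 19.95
tool_pos: [0.6231, -0.0191, 0.0344]
tool_rot: [-0.003, 0.881, 0.473, -0.002]
contact_force: [-10.0, 7.1, 0.4]
width: 0.0001
```

{"method": "jog_arm", "body": {
  "moves": "0 0 0 0 0 0 0; 0 0 0 0 0 0 0; 0 0 0 0 0 0 0; 0 0 0 0 0 0 0; 0 0 0 0 0 0 0"
}}

```text
time_s: 20.45
tool_pos: [0.6231, -0.0191, 0.0344]
tool_rot: [-0.003, 0.881, 0.472, -0.002]
contact_force: [-9.4, 6.8, 0.4]
width: 0.0003
```

{"method": "jog_arm", "body": {
  "moves": "0 0 0 0 0 0 0; 0 0 0 0 0 0 0; 0 0 0 0 0 0 0; 0 0 0 0 0 0 0; 0 0 0 0 0 0 0"
}}

```text
time_s: 20.95
tool_pos: [0.6231, -0.0191, 0.0344]
tool_rot: [-0.003, 0.881, 0.473, -0.002]
contact_force: [-10.3, 7.5, 0.1]
width: 0.0
```

{"method": "jog_arm", "body": {
  "moves": "0 0 0 0 0 0 0; 0 0 0 0 0 0 0; 0 0 0 0 0 0 0; 0 0 0 0 0 0 0; 0 0 0 0 0 0 0"
}}

```text
time_s: 21.45
tool_pos: [0.6231, -0.0191, 0.0344]
tool_rot: [-0.003, 0.881, 0.472, -0.002]
contact_force: [-10.8, 6.6, -0.7]
width: 0.0002
```

{"method": "jog_arm", "body": {
  "moves": "0 0 0 0 0 0 0; 0 0 0 0 0 0 0; 0 0 0 0 0 0 0; 0 0 0 0 0 0 0; 0 0 0 0 0 0 0"
}}

```text
time_s: 21.95
tool_pos: [0.6231, -0.0191, 0.0344]
tool_rot: [-0.003, 0.881, 0.473, -0.002]
contact_force: [-10.3, 6.7, -0.4]
width: 0.0001
```

{"method": "jog_arm", "body": {
  "moves": "0 0 0 0 0 0 0; 0 0 0 0 0 0 0; 0 0 0 0 0 0 0; 0 0 0 0 0 0 0; 0 0 0 0 0 0 0"
}}

```text
time_s: 22.45
tool_pos: [0.6231, -0.0191, 0.0344]
tool_rot: [-0.003, 0.881, 0.473, -0.002]
contact_force: [-9.6, 7.0, -0.1]
width: 0.0003
```

{"method": "jog_arm", "body": {
  "moves": "0 0 0 0 0 0 0; 0 0 0 0 0 0 0; 0 0 0 0 0 0 0; 0 0 0 0 0 0 0; 0 0 0 0 0 0 0"
}}

```text
time_s: 22.95
tool_pos: [0.6231, -0.0191, 0.0344]
tool_rot: [-0.003, 0.881, 0.473, -0.002]
contact_force: [-10.0, 5.5, 0.9]
width: -0.0004
```

{"method": "jog_arm", "body": {
  "moves": "0 0 0 0 0 0 0; 0 0 0 0 0 0 0; 0 0 0 0 0 0 0; 0 0 0 0 0 0 0; 0 0 0 0 0 0 0"
}}

```text
time_s: 23.45
tool_pos: [0.6231, -0.0191, 0.0344]
tool_rot: [-0.003, 0.881, 0.473, -0.002]
contact_force: [-10.3, 6.8, 0.4]
width: 0.0001
```

```bash
python3 -c "
from d import *
for i in range(3): st();c=capture('side')
cv2.imwrite('pics/side12.png',c['color'][:,:,::-1]);cv2.imwrite('pics/top12.png',capture('top')['color'][:,:,::-1])"
```

```text
t 23.45 d back 0.0756 lat -0.0020 z 0.0344 | F back 12.36 lat -0.05 up 0.41 M [1.43 1.99 0.02]
t 23.5 d back 0.0756 lat -0.0020 z 0.0344 | F back 11.73 lat 0.10 up -0.03 M [1.47 2.   0.03]
t 23.55 d back 0.0756 lat -0.0021 z 0.0344 | F back 12.35 lat -0.14 up 0.00 M [1.48 2.02 0.02]
```

View pics/side12.png

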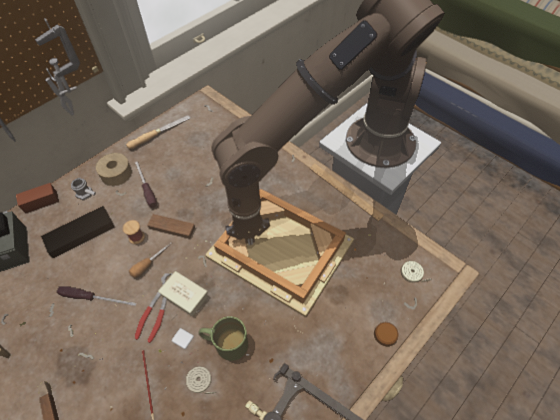

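View pics/top12.png

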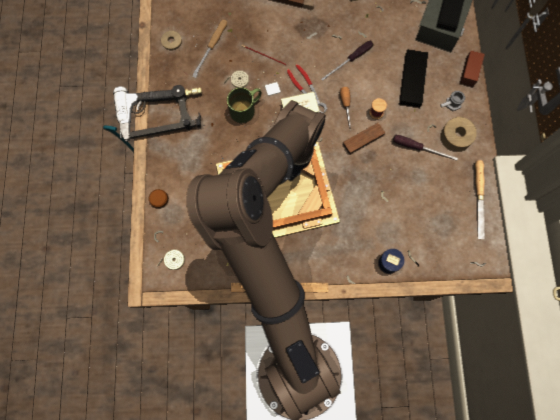

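```bash
python3 -c "
from station import finish_job
print(finish_job())"
```

```text
the job is handed in; nothing more can be done
None
```

The corner block is in the empty corner, pushed home, and the arm is still pressing it there. I handed the job in at about 23.6 s, and `finish_job` gives no verdict.

**What I did:** I gripped the block across its long face and nose and set it flat on the board about 40 mm short of the corner. I then pushed it in with the shut fingers on the long face. It first caught on the long rail alone, at under 11 N, with the fingers pressing down about 10 N. I eased the tool up and sideways by small steps until the block slid onto both rails.

**Last checks:**
- **Push:** it stayed between about 11.5 and 13 N straight into the corner for 4 s. At the end it was about 12 N, with sideways and vertical force within about 0.5 N.
- **Seating:** the block did not move as the push rose from 5.5 to 12 N. The tool stopped 75.6 mm back from the corner, against 75.5 mm expected from 61 mm plus half the 29 mm finger thickness. I drew the home outline on the side picture and it matched to about a pixel, though the gripper hid part of the block.
- **Surroundings:** the tin and offcut look unmoved in the last pictures. I did not identify or measure the tape measure, but the arm stayed well above everything on the bench on the way over.

**One disagreement:** the finger ended about 2 mm to the side of the diagonal I worked out from the two cameras. That is within their stated 2 mm error. The top camera alone puts the frame on the same side, so I went by the forces.

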